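# Put the cover back on the label printer

### The job

The label printer on the packing bench is standing open and its loose top cover lies beside it. Take the cover by its grip bar and, holding it tilted with the opposite edge clearly raised, hook its thin tongue under the overhanging lip of the printer; then swing the raised edge down without letting it drop, until the cover lies flat and fully home in its recess, and let go. Leave the other things on the bench where they are.

Things in the scene. Friction and masses are not known exactly. Their poses are not given: they have to be found in the camera images.
- printer: Label printer fixed to the bench, white plastic, grey base, open on top. Origin on the bench straight below the seated cover's origin; x points from the lip side to the opposite side, y across, z up. Outside: x -115.5 to 93.5 mm, y -81 to 81 mm, lip top at z 120 mm, the other three walls' tops at z 115 mm. Seated, the cover's axes lie along the printer's.
- seat (a point): Where the seated cover's origin lies: printer x 0, y 0, z 105 mm. The recess for the cover spans printer x -105.5 to 81.5, y -69 to 69 mm (cover has 3.5 mm to spare each way in x, 4 mm in y). Its floor is a ledge all round at z 105 mm, 24 mm wide on the lip side, 10 mm elsewhere, open in the middle with a label roll below.
- lip (a point): Middle of the lip's lower free edge (printer x -91.5, y 0, z 116 mm). The lip, 4 mm thick, runs along the printer's whole -x side and overhangs the recess by 14 mm (to x -105.5): below it a slot 11 mm high, 14 mm deep, open towards +x.
- cover: Loose printer cover, grey plastic, about 0.2 kg, lying flat, grip bar up. Origin at the underside below the grip bar; x points from tongue to free edge, z up. Plate x -78 to 78, y -65 to 65 mm, 10 mm thick, black ribs near the free edge. Grip bar along y: 16 mm thick in x, 70 mm long, z 10 to 40 mm; pinch its x faces from above.
- tongue_tip (a point): Middle of the lower end edge of the cover's thin tongue (cover x -102, y 0, z 0 mm). The tongue spans cover x -102 to -78, y -50 to 50, z 0 to 4 mm.
- free_edge (a point): Middle of the cover's lower free edge, opposite the tongue (cover frame x 78, y 0, z 0 mm).
- carton_big: Bystander: sealed carton 100 x 160 x 90 high mm; origin at its underside.
- carton_small: Bystander: sealed carton 120 x 90 x 60 high mm; origin at its underside.
- carton_long: Bystander: long carton 70 x 300 x 60 high mm; origin at its underside.
- label_roll: Bystander: spare roll of labels standing on end, 70 across, 45 high mm; origin at its underside.
- cutter: Bystander: yellow box cutter lying flat, 28 x 150 x 12 high mm; origin at its underside.
- tape_dispenser: Bystander: tape dispenser, 110 x 50, 90 high mm; origin at its underside.
- scanner: Bystander: hand scanner on its foot, 90 x 60, 135 high mm; origin at its underside.
Things that resemble listed ones, but are neither listed nor needed, are in the scene too. Leave any pink look-alike of the cover alone.

How it is judged:
By the outcome, as a careful person would: the job done as asked, in the order asked, and still so for the second after the job is handed in, with the robot touching nothing.
It also fails if it takes over 51 s, if anything falls off the work surface, if the arm or the gripper's body presses on something with over 40 N, if the wrist force passes 120 N, or if a joint passes its speed limit or range.

### The arm

A 7-joint arm with a two-finger parallel gripper is mounted at the origin on the work surface. World frame = base frame: x ahead of the robot, y to its left, z up, the work surface at z = 0. Lengths are in m, angles in degrees, forces in N, time in s.
With the tool pointing down it reaches from about 0.4 to 0.925 m from the base axis. Payload 5.6 kg.
Tool frame: the origin (TCP) lies between the finger pads; the fingertips stand 19 mm ahead of it and the grasp point (between the pads) is the TCP (arm.tip_extent is the distance from the TCP to the fingertips, in m); z points along the fingers, y is the line along which they close (so a half turn about z gives the same grasp; the last joint's range is limited). The gripper opens to 85 mm and grips with 20 to 120 N. Pads are 22 mm wide; open, the fingers measure 114 mm over their backs; the gripper's body (76 mm by 85 mm) begins 54 mm behind the grasp point. The pads swing forward as they close: fully open they stand 13 mm farther back than shut.
Start: joints at [62.338, 26.786, -0.665, 91.828, 0.344, 61.387, -3.226], TCP at [0.277, -0.588, 0.25] pointing down, gripper open.
Joint ranges: [-144.91, 144.91], [-17.63, 115.5], [-89.93, 88.59], [15.96, 139.68], [-74.01, 254.01], [8.47, 105.57], [-167.45, 167.45]. Speed limits (degrees/s): [147.25, 147.25, 180, 180, 180, 180, 180].

### API

Orientations are given as a 3x3 rotation matrix whose columns are the frame's x, y, z axes.
In Python, from station import telemetry, cams, order, arm gives the robot as it stands.
- The arm moves only by the tool servo_tool, never from a script. Its argument "targets" is one flat list of numbers, 7 for each row, row after row: the shift along the tool's x, y, z normalised to -1 to 1, where 1 is 1000 mm, then the turn, a rotation vector about the tool's x, y, z normalised to -1 to 1, where 1 is 30 degrees, then the finger opening in mm, from 0 to 85.4. In form: [x, y, z, ax, ay, az, hand, x, y, z, ax, ay, az, hand, ...]. A call has 1 to 12 rows; each row shifts and turns the commanded pose from where the row before left it, along the tool's axes as they then stand; what a row does not reach is not made up. A row lasts 1/8 s, in which the tool goes at most 62.5 mm and 10.7 degrees, less where a joint would pass 70% of its speed; a pose out of reach is approached as far as the arm can. A call with a number of a shift or a turn outside -1 to 1 is refused whole. A call with a gripper value outside its range is refused whole. The fingers move at their own pace and stop on an object; "force" is the grip in N (left out, the last holds). Time passes only in rows, so rows that do not move let the fingers close. It gives the time, the measured TCP pose, the force, the opening and the grip force at its end, in the units of the state.
- telemetry.state(): the state, without advancing time (a new reading comes with each control period).
- cams.snapshot(name): name is "scene" or "side" or "wrist"; returns (picture, depth): 420x560x3 uint8, blue, green, red; 420x560 float32, m along the optical axis (not along the pixel's ray), 0 where there is no reading.
- cams.get_calibration(name): a dict with "mtx" (3x3 intrinsics, pixels), "R" (3x3) and "t" (3): a world point X has camera coordinates R X + t. Camera axes: x right, y down, z forward; pixel columns grow to the right and rows downward; lengths in m; the calibration is good to about 2 mm. A picture is of the moment at which its call begins: read the wrist's pose just before it. get_calibration takes no time and is no camera call; for the wrist camera it gives the pose at the moment of the call.
- order.hand_in(): hands the job in; it is judged then, once.
The state is a dict: "t": time; "joint_pos": joint angles; "dq": joint speeds; "joint_torque": joint torques, N m; "tool_pos": TCP position; "eef_rot": TCP orientation; "ft_force": force on the tool from outside, world axes, zero at the start; "wrist_torque": the same for the moment, N m; "opening": finger opening in m; "grip_force": force on a finger pad.
Only numpy, scipy, OpenCV 4.12 (cv2) and the standard library are available. Lean on these libraries where they do the work, as an engineer would, in place of code of your own. Each camera call takes 0.05 s, during which the arm holds its last target. There are 200 camera calls.

## Working session

There is one attempt and no reset: what is moved stays moved. The work goes in short steps, Python scripts to look and compute and a tool call to move; the robot and the scene stay as the last step left them, time stands still between calls to the robot, and variables do not carry over. Pictures are saved under pics/ and viewed, at most 10 in all, crops included, and the job is handed in when it is done.

Besides the shell and the picture viewer there is one more tool, called by a JSON object that holds its "fn" and its "kwargs", one argument or row to a line. servo_tool: Moves the arm, as the interface text tells. Scaled input: -1 to 1 covers 1000 mm each way for a shift and 30 degrees each way for a turn. Its arguments: {"type":"object","properties":{"targets":{"type":"array","items":{"type":"number"}},"force":{"type":"number"}},"required":["targets"]}

```bash
ls; mkdir -p pics; python3 - <<'E'
from station import telemetry, cams, arm
import cv2,numpy as np
s=telemetry.state();print(s['t'],s['tool_pos'],s['eef_rot'],s['opening'],s['ft_force'])
for n in ['scene','side']:
    p,d=cams.snapshot(n);c=cams.get_calibration(n)
    cv2.imwrite(f'pics/{n}0.png',p);np.savez(f'{n}0.npz',p=p,d=d,**c);print(n,c['mtx'],-np.array(c['R']).T@c['t'],c['R'])
E
```

```text
pics
0.0 [ 0.27644403 -0.58768751  0.24932786] [[ 9.04861180e-01  4.25705874e-01 -8.68012872e-04]
 [ 4.25706741e-01 -9.04859856e-01  1.55273851e-03]
 [-1.24420099e-04 -1.77453173e-03 -9.99998418e-01]] 0.08544713360568944 [-0.72902682  0.21921067 -0.62185478]
scene [[420.90808663   0.         284.42664059]
 [  0.         420.90808663 209.47930515]
 [  0.           0.           1.        ]] [ 1.3072859  -0.37396205  0.94727426] [[ 0.4282294   0.90349754  0.01765712]
 [ 0.65081873 -0.29479399 -0.69966526]
 [-0.62694063  0.31110883 -0.71425258]]
side [[455.26978614   0.         286.783951  ]
 [  0.         455.26978614 200.42058531]
 [  0.           0.           1.        ]] [0.09153538 0.88068838 1.05020327] [[-0.87872741 -0.47727343  0.00694261]
 [-0.33385421  0.60414721 -0.72356584]
 [ 0.3411444  -0.63813496 -0.69022046]]
```

View pics/scene0.png

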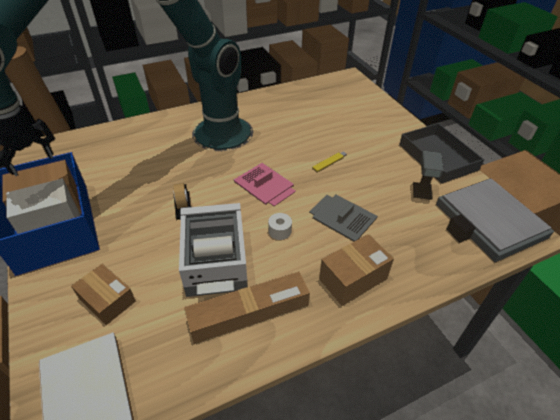

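View pics/side0.png

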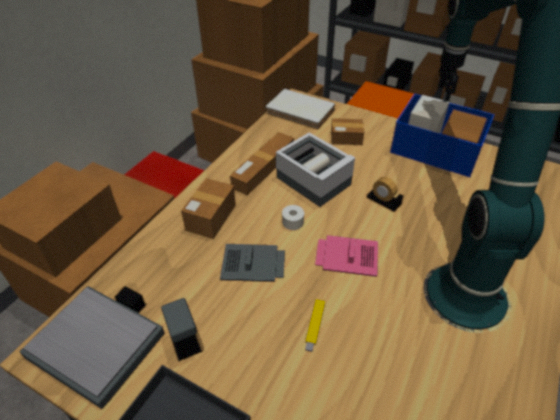

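The scene has two candidates: the grey plate with a grip bar and ribs (scene 343,215; side 252,262) and its pink look-alike (scene 264,183; side 350,255). The grey one fits the description. The large grey slab at scene (495,215) has no grip bar and is too big. The printer is at scene (213,248) and side (315,167). I'll confirm this with one enlarged crop.

```bash
cat > h.py <<'E'
import numpy as np,cv2
def load(n): return dict(np.load(n))
def ray(c,u,v,z):
    o=-c['R'].T@c['t'];d=c['R'].T@np.linalg.solve(c['mtx'],[u,v,1.]);return o+d*(z-o[2])/d[2]
def cloud(c):
    v,u=np.indices(c['d'].shape);P=np.stack([u,v,np.ones_like(u)],-1).astype(float)@np.linalg.inv(c['mtx']).T*c['d'][...,None]
    W=(P-c['t'])@c['R'];W[c['d']==0]=np.nan;return W
def proj(c,X):
    q=c['mtx']@(c['R']@np.array(X)+c['t']);return q[:2]/q[2]
E
python3 - <<'E'
from h import *
a,b=load('scene0.npz'),load('side0.npz')
def crop(c,x,y,w,h): return cv2.resize(c['p'][y:y+h,x:x+w],(400,300),interpolation=cv2.INTER_CUBIC)
im=np.vstack([np.hstack([crop(a,155,190,120,90+20),crop(b,260,125,110,82)]),np.hstack([crop(a,295,180,100,75),crop(b,205,225,100,75)])])
cv2.imwrite('pics/crop.png',im)
for n,c,(u,v),(pu,pv) in [('scene',a,(343,215),(213,225)),('side',b,(252,262),(315,145))]:
    W=cloud(c);print(n,'cover',W[v,u].round(3))
    m=(W[...,2]>.09)&(W[...,2]<.14)&(c['p'].max(-1)>90)&(np.ptp(c['p'].astype(int),axis=-1)<30)
    k,l,s,ce=cv2.connectedComponentsWithStats(m.astype(np.uint8))
    for i in range(1,k):
        if s[i,4]>100:
            q=W[l==i];r=cv2.minAreaRect(q[:,:2].astype(np.float32)*1000);print(s[i],ce[i].round(),r)
    m=(W[...,2]>.004)&(W[...,2]<.05)&(np.ptp(c['p'].astype(int),axis=-1)<30)&(c['p'].max(-1)<150)
    k,l,s,ce=cv2.connectedComponentsWithStats(m.astype(np.uint8))
    i=l[v,u];q=W[l==i];print('cov',s[i],cv2.minAreaRect(q[:,:2].astype(np.float32)*1000),'bar',q[q[:,2]>.03].mean(0).round(4), (q[:,2]>.03).sum(),np.nanpercentile(q[:,2],[5,50,99]))
E
```

```text
scene cover [0.603 0.172 0.038]
[224  16  22  15 223] [235.  23.] ((-663.3474731445312, 312.369384765625), (31.145240783691406, 111.21173858642578), 0.5255064964294434)
[144  23  32  16 321] [159.  31.] ((-728.249267578125, -40.70403289794922), (31.451841354370117, 148.1385955810547), 4.5348219871521)
[ 179  203   67   74 1729] [212. 243.] ((580.7059326171875, -224.29718017578125), (161.83583068847656, 215.91168212890625), 73.09186553955078)
[ 13 210  62  23 509] [ 43. 221.] ((362.0091247558594, -609.403564453125), (138.4810028076172, 10.262267112731934), 89.40740966796875)
[193 236  39  13 280] [212. 241.] ((583.4562377929688, -225.0651092529297), (100.45744323730469, 31.10857391357422), 74.33890533447266)
cov [ 313  195   64   46 1622] ((576.06689453125, 187.63352966308594), (179.02928161621094, 134.7791748046875), 26.13585662841797) bar [0.5888 0.1894 0.0385] 115 [0.00610017 0.00997323 0.04129704]
side cover [0.571 0.194 0.008]
[276 133  79  51 944] [317. 159.] ((577.524169921875, -221.861572265625), (171.0692901611328, 213.0143280029297), 73.60297393798828)
cov [ 221  244   59   37 1843] ((576.007568359375, 194.7376708984375), (162.54788208007812, 134.6227569580078), 26.590435028076172) bar [0.5795 0.1984 0.0378] 119 [0.00530146 0.00877969 0.04003686]
```

View pics/crop.png

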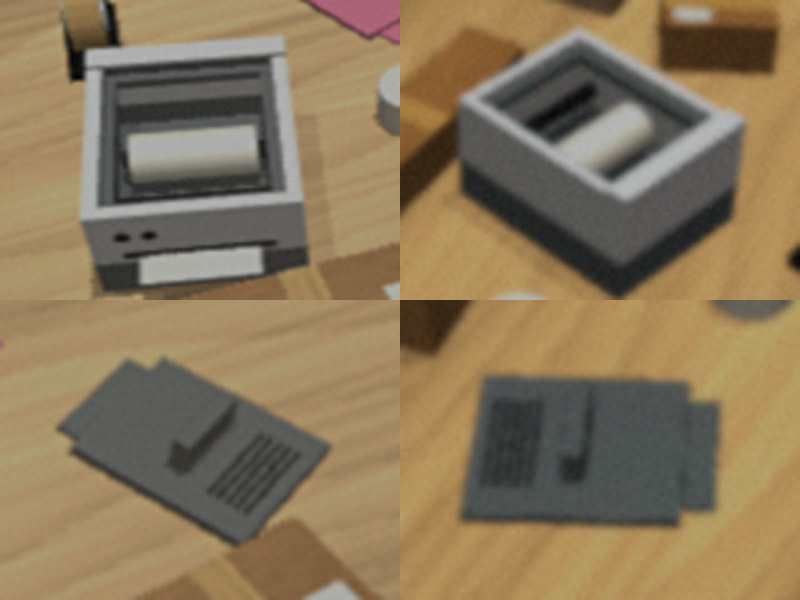

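The crop confirms it. The grey plate (bottom row) has a grip bar and black ribs, and its tongue points to the upper left in the scene view. On the printer (top row), the wide strip on the robot side is the overhanging lip, with the label outlet opposite. Both covers and the printer lie nearly radial to the base. Next I swing over the grey cover for a closer look.

```bash
cat >> h.py <<'E'
from scipy.spatial.transform import Rotation as Ro
def pose(R,p): T=np.eye(4);T[:3,:3]=R;T[:3,3]=p;return T
def toolR(yaw,tilt=0):
    # tool pose for holding a cover of this yaw (deg), tilted (deg, free edge up): tool y=cover x, z=-cover z
    C=Ro.from_euler('zy',[yaw,-tilt],degrees=True).as_matrix() if 0 else (Ro.from_euler('z',yaw,degrees=True)*Ro.from_euler('y',-tilt,degrees=True)).as_matrix()
    return C@np.array([[0,1,0],[1,0,0],[0,0,-1.]])
def rows(T0,T1,n):
    # constant twist per row from T0 to T1
    D=np.linalg.inv(T0)@T1;r=Ro.from_matrix(D[:3,:3]).as_rotvec()/n;R=Ro.from_rotvec(r).as_matrix()
    S=sum(np.linalg.matrix_power(R,k) for k in range(n));d=np.linalg.solve(S,D[:3,3])
    return np.r_[d,np.degrees(r)/30].round(4)
E
python3 - <<'E'
from h import *
from station import telemetry,cams
s=telemetry.state();T0=pose(np.array(s['eef_rot']),s['tool_pos'])
print(rows(T0,pose(toolR(26.3),[.587,.196,.25]),16))
c=cams.get_calibration('wrist');R=np.array(c['R']);print('cam in tool',T0[:3,:3].T@(-R.T@c['t']-T0[:3,3]),T0[:3,:3].T@R.T)
E
```

```text
[ 5.870e-02 -5.000e-04 -0.000e+00 -2.000e-04 -1.000e-04 -1.898e-01]
cam in tool [ 0.08414251  0.00062712 -0.12340927] [[-7.61842133e-04 -9.44367483e-01 -3.28891284e-01]
 [ 9.99999574e-01 -5.47858620e-04 -7.43291033e-04]
 [ 5.21753957e-04 -3.28891710e-01  9.44367498e-01]]
```

{"fn": "servo_tool", "kwargs": {
  "targets": [0.0587,-0.0005,0,0,0,-0.19,85,0.0587,-0.0005,0,0,0,-0.19,85,0.0587,-0.0005,0,0,0,-0.19,85,0.0587,-0.0005,0,0,0,-0.19,85,0.0587,-0.0005,0,0,0,-0.19,85,0.0587,-0.0005,0,0,0,-0.19,85,0.0587,-0.0005,0,0,0,-0.19,85,0.0587,-0.0005,0,0,0,-0.19,85]
}}

```text
t: 1.1
tool_pos: [0.5973, -0.2594, 0.2497]
eef_rot: [[0.326, 0.945, -0.001], [0.945, -0.326, 0.0], [0.0, -0.001, -1.0]]
ft_force: [1.5, 0.3, 0.0]
opening: 0.085
grip_force: 0.0
```

{"fn": "servo_tool", "kwargs": {
  "targets": [0.0587,-0.0005,0,0,0,-0.19,85,0.0587,-0.0005,0,0,0,-0.19,85,0.0587,-0.0005,0,0,0,-0.19,85,0.0587,-0.0005,0,0,0,-0.19,85,0.0587,-0.0005,0,0,0,-0.19,85,0.0587,-0.0005,0,0,0,-0.19,85,0.0587,-0.0005,0,0,0,-0.19,85,0.0587,-0.0005,0,0,0,-0.19,85,0,0,0,0,0,0,85,0,0,0,0,0,0,85]
}}

```text
t: 2.35
tool_pos: [0.5868, 0.1958, 0.2498]
eef_rot: [[-0.444, 0.896, -0.001], [0.896, 0.444, -0.001], [-0.001, -0.001, -1.0]]
ft_force: [1.0, -0.2, -0.5]
opening: 0.0852
grip_force: 0.0
```

```bash
python3 - <<'E'
from h import *
from station import telemetry,cams
s=telemetry.state();print(s['t'],s['tool_pos'],s['eef_rot'],s['ft_force'],s['joint_pos'])
c=cams.get_calibration('wrist');p,d=cams.snapshot('wrist');c={k:np.array(v) for k,v in c.items()};c.update(p=p,d=d);np.savez('w1.npz',**c);cv2.imwrite('pics/w1.png',p)
W=cloud(c);m=(np.ptp(p.astype(int),axis=-1)<30)&(W[...,2]>.003)&(W[...,2]<.05)
k,l,st,ce=cv2.connectedComponentsWithStats(m.astype(np.uint8))
for i in range(1,k):
    if st[i,4]>500:
        q=W[l==i];pl=q[(q[:,2]<.016)];b=q[(q[:,2]>.034)]
        print(st[i],ce[i],cv2.minAreaRect(pl[:,:2].astype(np.float32)*1000),np.median(pl[:,2]))
        if len(b)>50: print('bar',cv2.minAreaRect(b[:,:2].astype(np.float32)*1000),np.median(b[:,2]),len(b))
E
```

```text
2.35 [0.58680284 0.19577925 0.24982154] [[-4.44308008e-01  8.95873951e-01 -5.08120451e-04]
 [ 8.95873840e-01  4.44307382e-01 -1.00671360e-03]
 [-6.76126824e-04 -9.02502734e-04 -9.99999364e-01]] [ 0.9812381  -0.20557219 -0.54677888] [  2.21923839  27.87261563 -32.27390593  94.8156937   16.44388955
  62.1460517   -8.44004242]
[529   0  31  52 917] [548.96837514  24.94547437] ((761.7816772460938, 454.9314880371094), (25.981473922729492, 51.26342010498047), 50.86580276489258) 0.009359176109112955
[  190   123   157   106 15070] [271.11161248 174.61526211] ((571.1876831054688, 187.20790100097656), (179.54794311523438, 128.16616821289062), 26.34857749938965) 0.009682001736170558
bar ((581.8239135742188, 192.57449340820312), (15.3519926071167, 69.52516174316406), 26.48065757751465) 0.03960101784749339 882
[ 327  245   53  114 1275] [351.18745098 300.74666667] ((738.08544921875, 89.32474517822266), (1.6087689399719238, 155.62599182128906), 7.788421154022217) 0.010343093650625594
bar ((737.9528198242188, 89.49278259277344), (1.7985913753509521, 157.21449279785156), 7.765339374542236) 0.041936178088993394 483
[ 184  276   32   63 1071] [200.78898226 307.19327731] ((560.903076171875, 14.358978271484375), (9.82668685913086, 45.87590026855469), 66.09716033935547) 0.009956112105227743
bar ((568.7772216796875, -8.441478729248047), (26.60792350769043, 67.202392578125), 11.80129337310791) 0.04451660842425341 683
[  0 348  33  42 740] [ 12.93108108 367.82162162] ((346.35150146484375, -249.69459533691406), (51.048892974853516, 52.18475341796875), 75.78372192382812) 0.013936885043380358
```

View pics/w1.png

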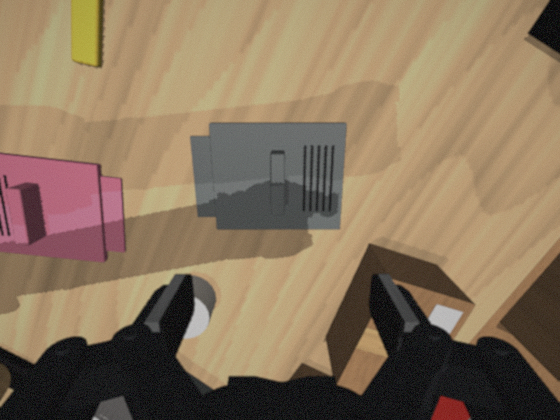

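The wrist picture shows the grey cover at (270,175), with its tongue on the left at (200,175), bar at (278,180) and ribs at (320,178). The measured bar is 15.4 × 69.5 mm with its top at 39.6 mm, which matches the description. The carton corner at (370,245) needs a clearance check. I'll also look at the printer once from above before grasping.

```bash
python3 - <<'E'
from h import *
from station import telemetry
s=telemetry.state();T0=pose(np.array(s['eef_rot']),s['tool_pos'])
print(rows(T0,pose(toolR(-16.7),[.575,-.222,.35]),8))
for n in ['scene0.npz','side0.npz']:
    W=cloud(load(n));q=W[(W[...,2]>.045)&(W[...,2]<.2)];l=(q-[.5818,.1926,0])@toolR(26.4)*[1,1,-1]
    r=l[(abs(l[:,0])<.16)&(abs(l[:,1])<.13)];r=r[np.argsort(np.hypot(r[:,0],r[:,1]))];print(len(r),(r[:200:25]*1000).round())
E
```

```text
[-5.270e-02 -8.500e-03 -1.250e-02 -1.000e-04  3.000e-04  1.791e-01]
175 [[ -91.  123.   90.]
 [-123.  111.   89.]
 [-131.  113.   90.]
 [-126.  126.   87.]
 [-153. -102.   45.]
 [-146.  118.   92.]
 [-147.  126.   90.]]
313 [[ -86.  119.   92.]
 [ -91.  119.   70.]
 [ -97.  118.   67.]
 [ -90.  127.   74.]
 [ -99.  124.   90.]
 [-124.  105.   83.]
 [-129.  105.   86.]
 [-125.  116.   90.]]
```

{"fn": "servo_tool", "kwargs": {
  "targets": [-0.0527,-0.0085,-0.0125,0,0,0.179,85,-0.0527,-0.0085,-0.0125,0,0,0.179,85,-0.0527,-0.0085,-0.0125,0,0,0.179,85,-0.0527,-0.0085,-0.0125,0,0,0.179,85,-0.0527,-0.0085,-0.0125,0,0,0.179,85,-0.0527,-0.0085,-0.0125,0,0,0.179,85,-0.0527,-0.0085,-0.0125,0,0,0.179,85,-0.0527,-0.0085,-0.0125,0,0,0.179,85,0,0,0,0,0,0,85,0,0,0,0,0,0,85]
}}

```text
t: 3.65
tool_pos: [0.5749, -0.2217, 0.35]
eef_rot: [[0.287, 0.958, -0.0], [0.958, -0.287, 0.0], [0.0, -0.0, -1.0]]
ft_force: [-0.2, 0.9, -0.6]
opening: 0.0852
grip_force: 0.0
```

```bash
python3 - <<'E'
from h import *
from station import telemetry,cams
s=telemetry.state();print(s['t'],s['tool_pos'],s['eef_rot'])
c=cams.get_calibration('wrist');p,d=cams.snapshot('wrist');c={k:np.array(v) for k,v in c.items()};c.update(p=p,d=d);np.savez('w2.npz',**c);cv2.imwrite('pics/w2.png',p)
W=cloud(c)
m=(W[...,2]>.108)&(W[...,2]<.128)&(abs(W[...,0]-.58)<.16)&(abs(W[...,1]+.22)<.15)
k,l,st,ce=cv2.connectedComponentsWithStats(m.astype(np.uint8));i=1+st[1:,4].argmax()
q=W[l==i];print(st[i],cv2.minAreaRect(q[:,:2].astype(np.float32)*1000),np.percentile(q[:,2],[2,25,50,75,98]))
r=cv2.minAreaRect(q[:,:2].astype(np.float32)*1000)
h=(l==i).astype(np.uint8);cs,hi=cv2.findContours(h,cv2.RETR_CCOMP,cv2.CHAIN_APPROX_NONE)
for ct,hh in zip(cs,hi[0]):
    if hh[3]>=0 and len(ct)>100:
        g=np.array([ray(c,*x[0],.115)[:2] for x in ct])*1000;print('hole',cv2.minAreaRect(g.astype(np.float32)),cv2.boundingRect(ct))
    elif len(ct)>200:
        g=np.array([ray(c,*x[0],.116)[:2] for x in ct])*1000;print('outer',cv2.minAreaRect(g.astype(np.float32)),cv2.boundingRect(ct))
E
```

```text
3.65 [ 0.57494449 -0.22173994  0.35004848] [[ 2.86987326e-01  9.57934344e-01 -2.59566924e-04]
 [ 9.57934322e-01 -2.86987205e-01  4.24126448e-04]
 [ 3.31792905e-04 -3.70366981e-04 -9.99999876e-01]]
[ 189  108  193  137 7784] ((578.1453857421875, -225.03646850585938), (162.5628662109375, 209.6219482421875), 72.9919204711914) [0.11016514 0.11447355 0.11535458 0.11954836 0.12109633]
outer ((577.2579956054688, -225.10470581054688), (163.3926544189453, 209.66958618164062), 72.95482635498047) (189, 108, 193, 137)
hole ((583.080322265625, -225.63995361328125), (137.88279724121094, 174.42149353027344), 73.27576446533203) (211, 119, 158, 116)
```

View pics/w2.png

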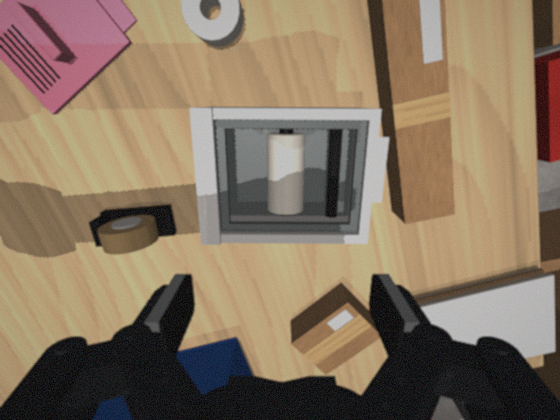

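The wrist picture shows the printer at (285,175), with the wide raised lip on the left at (205,175). Its outline measures 162.6 × 209.6 mm and the opening 138 × 174 mm, with top heights of 115 and 120 mm, all matching the description. The printer origin is therefore at about (0.588, -0.228), yaw -17°. Now back to the cover to grasp it.

```bash
python3 - <<'E'
from h import *
from station import telemetry
s=telemetry.state();T0=pose(np.array(s['eef_rot']),s['tool_pos'])
print(rows(T0,pose(toolR(26.4),[.5818,.1926,.15]),9))
E
```

```text
[ 4.690e-02  2.800e-03  2.220e-02 -1.000e-04 -2.000e-04 -1.591e-01]
```

{"fn": "servo_tool", "kwargs": {
  "targets": [0.0469,0.0028,0.0222,0,0,-0.159,85,0.0469,0.0028,0.0222,0,0,-0.159,85,0.0469,0.0028,0.0222,0,0,-0.159,85,0.0469,0.0028,0.0222,0,0,-0.159,85,0.0469,0.0028,0.0222,0,0,-0.159,85,0.0469,0.0028,0.0222,0,0,-0.159,85,0.0469,0.0028,0.0222,0,0,-0.159,85,0.0469,0.0028,0.0222,0,0,-0.159,85,0.0469,0.0028,0.0222,0,0,-0.159,85,0,0,0,0,0,0,60]
}}

```text
t: 4.95
tool_pos: [0.5779, 0.1986, 0.1486]
eef_rot: [[-0.454, 0.891, -0.005], [0.891, 0.454, 0.002], [0.004, -0.003, -1.0]]
ft_force: [-0.4, -0.3, 0.4]
opening: 0.0694
grip_force: 0.0
```

{"fn": "servo_tool", "kwargs": {
  "targets": [0,0,0.04,0,0,0,60,0,0,0.04,0,0,0,60,0,0,0.024,0,0,0,60,0,0,0.01,0,0,0,60,0,0,0,0,0,0,60,0,0,0,0,0,0,60]
}}

```text
t: 5.7
tool_pos: [0.5827, 0.1927, 0.0377]
eef_rot: [[-0.444, 0.896, 0.002], [0.896, 0.444, 0.001], [-0.0, 0.002, -1.0]]
ft_force: [0.3, 0.5, 0.9]
opening: 0.0599
grip_force: 0.0
```

{"fn": "servo_tool", "kwargs": {
  "targets": [0,0,0,0,0,0,10,0,0,0,0,0,0,10,0,0,0,0,0,0,10,0,0,0,0,0,0,10,0,0,0,0,0,0,10,0,0,0,0,0,0,10,0,0,0,0,0,0,10,0,0,0,0,0,0,10],
  "force": 70
}}

```text
t: 6.7
tool_pos: [0.5825, 0.1924, 0.0373]
eef_rot: [[-0.444, 0.896, 0.001], [0.896, 0.444, 0.0], [-0.0, 0.001, -1.0]]
ft_force: [0.1, -0.7, 5.6]
opening: 0.0144
grip_force: 71.4
```

```bash
python3 - <<'E'
from h import *
from station import telemetry
s=telemetry.state();print(s['t'],s['tool_pos'],s['eef_rot'],s['opening'],s['grip_force'],s['ft_force'])
E
```

```text
6.7 [0.58246217 0.19242528 0.03728641] [[-4.44045873e-01  8.96003180e-01  1.25091865e-03]
 [ 8.96003941e-01  4.44046081e-01  1.21208341e-04]
 [-4.46862465e-04  1.17465010e-03 -9.99999210e-01]] 0.014432904883244963 71.44189238548279 [ 0.06701116 -0.66663509  5.5501534 ]
```

{"fn": "servo_tool", "kwargs": {
  "targets": [0,0,-0.02,0,0,0,10,0,0,-0.04,0,0,0,10,0,0,-0.05,0,0,0,10,0,0,-0.05,0,0,0,10,0,0,0,0,0,0,10,0,0,0,0,0,0,10]
}}

```text
t: 7.45
tool_pos: [0.5812, 0.1917, 0.1962]
eef_rot: [[-0.444, 0.896, -0.001], [0.896, 0.444, -0.001], [-0.0, -0.001, -1.0]]
ft_force: [-0.5, 0.7, -1.8]
opening: 0.0145
grip_force: 70.4
```

```bash
cat >> h.py <<'E'
G=.0373
P=pose(Ro.from_euler('z',-17,degrees=True).as_matrix(),[.5882,-.2277,0])
def tcp(tx,tz,th,y=0):
    # TCP pose with the tongue tip at printer (tx,y,tz) mm and tilt th
    C=pose(Ro.from_euler('y',-th,degrees=True).as_matrix(),[0,0,0]);C[:3,3]=np.array([tx,y,tz])/1e3-C[:3,:3]@[-.102,0,0]
    return P@C@pose(np.array([[0,1,0],[1,0,0],[0,0,-1.]]),[0,0,G])
def where(s):
    # present tip (printer mm), tilt, yaw error
    T=pose(np.array(s['eef_rot']),s['tool_pos']);C=np.linalg.inv(P)@T@np.linalg.inv(pose(np.array([[0,1,0],[1,0,0],[0,0,-1.]]),[0,0,G]))
    return (C@[-.102,0,0,1])[:3]*1e3,(C@[.078,0,0,1])[:3]*1e3,np.degrees(np.arcsin(C[2,0])),np.degrees(np.arctan2(C[1,0],C[0,0])),np.degrees(np.arcsin(C[2,1]))
E
python3 - <<'E'
from h import *
from station import telemetry,cams
s=telemetry.state();print(s['t'],s['tool_pos'],s['opening'],s['grip_force'],s['ft_force'])
T0=pose(np.array(s['eef_rot']),s['tool_pos']);T1=tcp(-82,150,18);print(rows(T0,T1,10),T1)
Tc=T0;W={}
for n in ['side','scene']:
    p,d=cams.snapshot(n);c=load(n+'0.npz');c.update(p=p,d=d);w=cloud(c);cv2.imwrite(f'pics/{n}1.png',p)
    loc=(w-T0[:3,3])@T0[:3,:3]  # tool frame; cover plate top at z = G-.010
    m=(abs(loc[...,0])<.075)&(loc[...,1]>-.115)&(loc[...,1]<.09)&(loc[...,2]>.015)&(loc[...,2]<.05)&(np.hypot(loc[...,0],0)>.02)
    q=loc[m&(loc[...,1]>-.07)];A=np.c_[q[:,:2],np.ones(len(q))];f=np.linalg.lstsq(A,q[:,2],rcond=None)[0]
    r=loc[m];print(n,len(q),'plate plane slopes deg',np.degrees(f[:2]).round(2),'z',f[2].round(4),'ext',(np.percentile(r,[1,99],axis=0)*1000).round(1))
E
```

```text
7.45 [0.58122804 0.19170739 0.19622057] 0.014457436189822212 70.38909673690796 [-0.5293657   0.71410125 -1.82875315]
[-0.0429 -0.0039 -0.0018 -0.0573 -0.0226  0.1433] [[ 0.2923717   0.90949987  0.29551442  0.59152931]
 [ 0.95630476 -0.27806201 -0.09034783 -0.22871787]
 [ 0.          0.30901699 -0.95105652  0.21699414]
 [ 0.          0.          0.          1.        ]]
side 1194 plate plane slopes deg [0.68 0.05] z 0.0289 ext [[ -59.4 -100.5   23. ]
 [  68.1   75.9   38.7]]
scene 1059 plate plane slopes deg [-0.67  0.24] z 0.0286 ext [[-67.2 -98.   21.4]
 [ 61.   79.5  37.7]]
```

{"fn": "servo_tool", "kwargs": {
  "targets": [-0.0429,-0.0039,-0.0018,-0.0573,-0.0226,0.1433,10,-0.0429,-0.0039,-0.0018,-0.0573,-0.0226,0.1433,10,-0.0429,-0.0039,-0.0018,-0.0573,-0.0226,0.1433,10,-0.0429,-0.0039,-0.0018,-0.0573,-0.0226,0.1433,10,-0.0429,-0.0039,-0.0018,-0.0573,-0.0226,0.1433,10,-0.0429,-0.0039,-0.0018,-0.0573,-0.0226,0.1433,10,-0.0429,-0.0039,-0.0018,-0.0573,-0.0226,0.1433,10,-0.0429,-0.0039,-0.0018,-0.0573,-0.0226,0.1433,10,-0.0429,-0.0039,-0.0018,-0.0573,-0.0226,0.1433,10,-0.0429,-0.0039,-0.0018,-0.0573,-0.0226,0.1433,10]
}}

```text
t: 8.8
tool_pos: [0.5907, -0.2289, 0.2152]
eef_rot: [[0.294, 0.909, 0.294], [0.956, -0.281, -0.089], [0.002, 0.307, -0.952]]
ft_force: [0.3, -1.1, -3.1]
opening: 0.0146
grip_force: 70.3
```

{"fn": "servo_tool", "kwargs": {
  "targets": [0,0,0,0,0,0,10,0,0,0,0,0,0,10,0,0,0,0,0,0,10,0,0,0,0,0,0,10]
}}

```text
t: 9.3
tool_pos: [0.5925, -0.2265, 0.2168]
eef_rot: [[0.29, 0.91, 0.296], [0.957, -0.276, -0.089], [0.001, 0.309, -0.951]]
ft_force: [-0.7, -0.2, -2.4]
opening: 0.0148
grip_force: 70.3
```

```bash
cat > look.py <<'E'
import sys
from h import *
from station import telemetry,cams
s=telemetry.state();T0=pose(np.array(s['eef_rot']),s['tool_pos'])
print(s['t'],'ft',s['ft_force'].round(1) if hasattr(s['ft_force'],'round') else s['ft_force'],'grip',s['grip_force'],s['opening'])
t,f,*a=where(s);print('tip',t.round(1),'edge',f.round(1),'tilt yaw roll',np.round(a,2))
for g in sys.argv[1:]:
    x,z,th,n=map(float,g.split(','));T1=tcp(x,z,th);print(g,rows(T0,T1,int(n)));T0=T1
E
python3 look.py -82,107,18,4 -100,106.5,18,4; python3 - <<'E'
from h import *
from station import cams
ims=[]
for n,(x,y,w,h) in [('scene',(150,130,160,160)),('side',(230,70,160,160))]:
    p,d=cams.snapshot(n);ims.append(cv2.resize(p[y:y+h,x:x+w],(400,400),interpolation=cv2.INTER_CUBIC))
cv2.imwrite('pics/pre.png',np.hstack(ims))
E
```

```text
9.3 ft [-0.7 -0.2 -2.4] grip 70.32554268836975 0.014814262596510546
tip [-81.7   2.3 149.8] edge [ 89.5   2.6 205.5] tilt yaw roll [18.01  0.11  0.07]
-82,107,18,4 [-0.0006 -0.0034  0.0102  0.0001 -0.0009  0.0009]
-100,106.5,18,4 [ 0.     -0.0043 -0.0013  0.      0.     -0.    ]
```

View pics/pre.png

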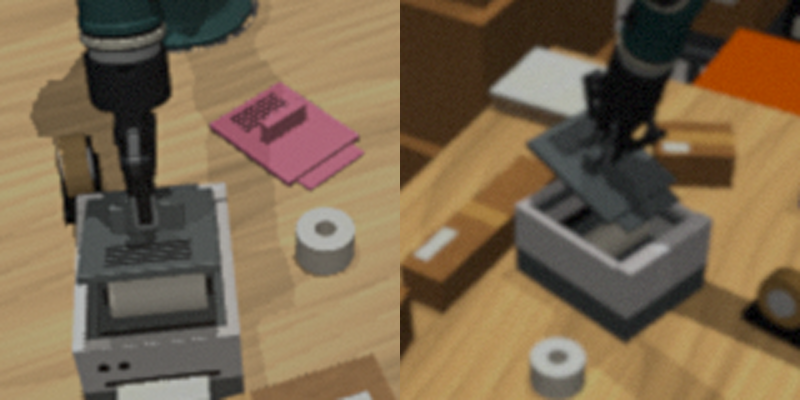

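The picture shows the cover held tilted over the printer (left panel, 150,230). Its tongue points to the lip and the free edge is raised towards the label outlet. Next I descend, then slide under the lip.

{"fn": "servo_tool", "kwargs": {
  "targets": [-0.0006,-0.0034,0.0102,0,0,0,10,-0.0006,-0.0034,0.0102,0,0,0,10,-0.0006,-0.0034,0.0102,0,0,0,10,-0.0006,-0.0034,0.0102,0,0,0,10,0,0,0,0,0,0,10,0,0,0,0,0,0,10,0,0,0,0,0,0,10]
}}

```text
t: 10.28
tool_pos: [0.5914, -0.2301, 0.1746]
eef_rot: [[0.292, 0.909, 0.297], [0.956, -0.278, -0.09], [0.001, 0.311, -0.951]]
ft_force: [-0.0, 0.5, -1.8]
opening: 0.0141
grip_force: 70.3
```

```bash
python3 look.py -100,106.5,18,6
```

```text
10.275 ft [-0.   0.5 -1.8] grip 70.29848456382751 0.014123743956351877
tip [-81.6  -1.3 107.4] edge [ 89.5  -1.3 163.3] tilt yaw roll [18.09  0.    0.04]
-100,106.5,18,6 [ 0.0002 -0.003  -0.0008  0.0005 -0.0003  0.    ]
```

{"fn": "servo_tool", "kwargs": {
  "targets": [0.0002,-0.003,-0.0008,0,0,0,10,0.0002,-0.003,-0.0008,0,0,0,10,0.0002,-0.003,-0.0008,0,0,0,10,0.0002,-0.003,-0.0008,0,0,0,10,0.0002,-0.003,-0.0008,0,0,0,10,0.0002,-0.003,-0.0008,0,0,0,10,0,0,0,0,0,0,10,0,0,0,0,0,0,10,0,0,0,0,0,0,10]
}}

```text
t: 11.4
tool_pos: [0.5738, -0.2235, 0.1731]
eef_rot: [[0.292, 0.909, 0.297], [0.956, -0.278, -0.09], [0.001, 0.31, -0.951]]
ft_force: [0.3, 0.3, -2.0]
opening: 0.0147
grip_force: 70.3
```

```bash
python3 look.py -100.5,106,12,6 -101.5,105.5,6,6 -102,105.3,0,6;  python3 - <<'E'
from h import *
from station import cams
ims=[]
for n,(x,y,w,h) in [('scene',(165,180,90,90)),('side',(260,105,100,100))]:
    p,d=cams.snapshot(n);ims.append(cv2.resize(p[y:y+h,x:x+w],(400,400),interpolation=cv2.INTER_CUBIC))
cv2.imwrite('pics/hook.png',np.hstack(ims))
E
```

```text
11.4 ft [ 0.3  0.3 -2. ] grip 70.28378963470459 0.014671026177152323
tip [-1.004e+02 -1.000e-01  1.060e+02] edge [ 7.080e+01 -1.000e-01  1.618e+02] tilt yaw roll [18.05 -0.    0.05]
-100.5,106,12,6 [ 0.      0.0006  0.0018  0.0336 -0.0003  0.    ]
-101.5,105.5,6,6 [ 0.      0.0005  0.0018  0.0333 -0.     -0.    ]
-102,105.3,0,6 [-0.      0.0006  0.0018  0.0333 -0.      0.    ]
```

View pics/hook.png

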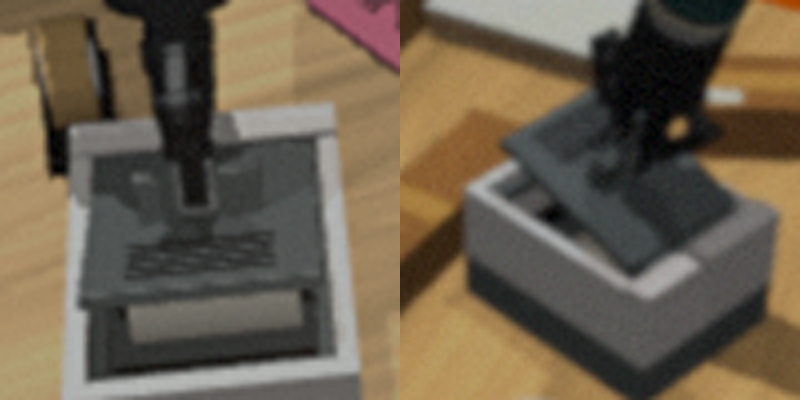

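The picture shows the tongue gone under the lip, and the lip strip is uncovered in both views. The plate is between the side walls and there is no contact force. Now I swing it down about the tip.

{"fn": "servo_tool", "kwargs": {
  "targets": [0,0.0006,0.0018,0.0335,0,0,10,0,0.0006,0.0018,0.0335,0,0,10,0,0.0006,0.0018,0.0335,0,0,10,0,0.0006,0.0018,0.0335,0,0,10,0,0.0006,0.0018,0.0335,0,0,10,0,0.0006,0.0018,0.0335,0,0,10,0,0.0005,0.0018,0.0333,0,0,10,0,0.0005,0.0018,0.0333,0,0,10,0,0.0005,0.0018,0.0333,0,0,10,0,0,0,0,0,0,10,0,0,0,0,0,0,10]
}}

```text
t: 12.88
tool_pos: [0.5821, -0.226, 0.1586]
eef_rot: [[0.292, 0.945, 0.15], [0.956, -0.289, -0.045], [0.001, 0.157, -0.988]]
ft_force: [-0.2, -0.5, -2.6]
opening: 0.0144
grip_force: 70.3
```

```bash
python3 look.py -101.5,105.5,4,5 -102,105.3,0,6
```

```text
12.875 ft [-0.2 -0.5 -2.6] grip 70.25173544883728 0.014437379802631455
tip [-1.012e+02 -1.000e-01  1.057e+02] edge [ 7.660e+01 -1.000e-01  1.339e+02] tilt yaw roll [9.01 0.01 0.04]
-101.5,105.5,4,5 [ 0.      0.0006  0.0018  0.0334 -0.0003  0.0001]
-102,105.3,0,6 [0.     0.0003 0.0012 0.0222 0.     0.    ]
```

{"fn": "servo_tool", "kwargs": {
  "targets": [0,0.0006,0.0018,0.0333,0,0,10,0,0.0006,0.0018,0.0333,0,0,10,0,0.0006,0.0018,0.0333,0,0,10,0,0.0006,0.0018,0.0333,0,0,10,0,0.0006,0.0018,0.0333,0,0,10,0,0.0003,0.0012,0.0222,0,0,10,0,0.0003,0.0012,0.0222,0,0,10,0,0.0003,0.0012,0.0222,0,0,10,0,0,0,0,0,0,10,0,0,0,0,0,0,10]
}}

```text
t: 14.12
tool_pos: [0.5871, -0.2275, 0.1466]
eef_rot: [[0.292, 0.956, 0.034], [0.956, -0.292, -0.01], [0.001, 0.035, -0.999]]
ft_force: [0.2, 1.0, -2.8]
opening: 0.015
grip_force: 70.3
```

```bash
python3 look.py -102,105.2,0,5
```

```text
14.125 ft [ 0.2  1.  -2.8] grip 70.25688886642456 0.01504362556821154
tip [-1.017e+02 -1.000e-01  1.057e+02] edge [ 7.82e+01 -1.00e-01  1.12e+02] tilt yaw roll [2.03 0.02 0.04]
-102,105.2,0,5 [ 0.      0.0002  0.0008  0.0135 -0.0003  0.0001]
```

{"fn": "servo_tool", "kwargs": {
  "targets": [0,0.0002,0.0008,0.0135,0,0,10,0,0.0002,0.0008,0.0135,0,0,10,0,0.0002,0.0008,0.0135,0,0,10,0,0.0002,0.0008,0.0135,0,0,10,0,0.0002,0.0008,0.0135,0,0,10,0,0,0.0004,0,0,0,10,0,0,0,0,0,0,10,0,0,0,0,0,0,10,0,0,0,0,0,0,10]
}}

```text
t: 15.25
tool_pos: [0.5883, -0.2279, 0.1423]
eef_rot: [[0.292, 0.956, 0.001], [0.956, -0.292, 0.001], [0.001, 0.0, -1.0]]
ft_force: [-0.1, 0.5, -0.1]
opening: 0.0145
grip_force: 70.5
```

```bash
python3 look.py
```

```text
15.25 ft [-0.1  0.5 -0.1] grip 70.50447106361389 0.014486413554107737
tip [-1.018e+02 -1.000e-01  1.050e+02] edge [ 7.820e+01 -1.000e-01  1.051e+02] tilt yaw roll [0.02 0.02 0.04]
```

The cover is flat at z 105 mm, with the wrist force showing the ledge carrying its weight. I release and withdraw straight up.

{"fn": "servo_tool", "kwargs": {
  "targets": [0,0,0,0,0,0,30,0,0,0,0,0,0,40,0,0,0,0,0,0,50,0,0,0,0,0,0,50,0,0,0,0,0,0,50,0,0,-0.02,0,0,0,50,0,0,-0.04,0,0,0,50,0,0,-0.05,0,0,0,50,0,0,-0.05,0,0,0,50,0,0,-0.05,0,0,0,50,0,0,0,0,0,0,50,0,0,0,0,0,0,50]
}}

```text
t: 16.75
tool_pos: [0.5878, -0.2278, 0.3527]
eef_rot: [[0.292, 0.956, 0.001], [0.956, -0.292, 0.0], [0.001, 0.0, -1.0]]
ft_force: [-0.8, -0.9, -0.0]
opening: 0.0502
grip_force: 0.0
```

```bash
python3 - <<'E'
from h import *
from station import telemetry,cams
s=telemetry.state();print(s['t'],s['tool_pos'],s['opening'],s['ft_force'])
c=cams.get_calibration('wrist');p,d=cams.snapshot('wrist');c={k:np.array(v) for k,v in c.items()};c.update(p=p,d=d)
W=cloud(c);L=(W-P[:3,3])@P[:3,:3]*1000
def pl(x0,x1,y0,y1):
    q=L[(L[...,0]>x0)&(L[...,0]<x1)&(L[...,1]>y0)&(L[...,1]<y1)];return len(q),np.median(q[:,2]).round(2)
for b in [(-70,-20,-60,60),(58,74,-60,60),(-70,70,-60,-45),(-70,70,45,60),(-112,-95,-60,60),(84,92,-60,60),(-6,6,-30,30)]: print(b,pl(*b))
m=(L[...,2]>130)&(L[...,2]<155)&(abs(L[...,0])<40)&(abs(L[...,1])<60);print('bar',cv2.minAreaRect(L[m][:,:2].astype(np.float32)))
q,_=cams.snapshot('scene');cv2.imwrite('pics/end.png',np.hstack([cv2.resize(p,(400,300)),cv2.resize(q,(400,300))]))
E
```

```text
16.75 [ 0.58780966 -0.22783255  0.35272895] 0.05016396996304013 [-0.76388798 -0.86358922 -0.01080579]
(-70, -20, -60, 60) (19115, np.float64(392.26))
(58, 74, -60, 60) (2350, np.float64(115.58))
(-70, 70, -60, -45) (1299, np.float64(114.81))
(-70, 70, 45, 60) (1736, np.float64(114.8))
(-112, -95, -60, 60) (1461, np.float64(119.9))
(84, 92, -60, 60) (676, np.float64(114.78))
(-6, 6, -30, 30) (2423, np.float64(413.03))
bar ((0.03561592102050781, -0.08475112915039062), (70.07539367675781, 15.526385307312012), 89.76619720458984)
```

View pics/end.png

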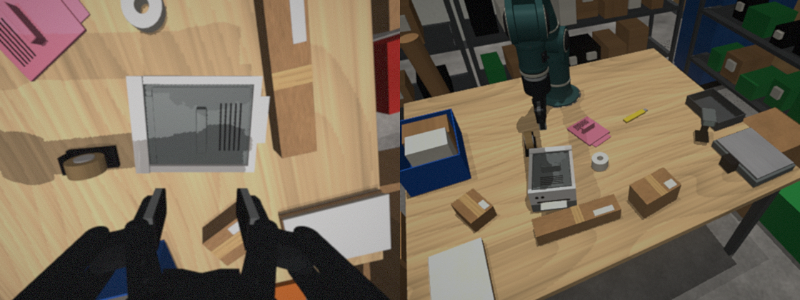

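The end picture shows the cover in the printer recess (left panel, 200,125), flush with the wall tops at about 115 mm. The bar is centred on the printer origin to within 0.1 mm and everything else is where it was. Handing in.

```bash
python3 -c "
from station import order
print(order.hand_in())"
```

```text
the job is handed in; nothing more can be done
None
```

I hooked the cover's tongue under the lip at an 18° tilt, swung it down flat and fully home in its recess, let go, and handed the job in at about 17 s; the other things on the bench were left where they were.

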